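# Fetch the clay stem tab from between the cup and the stamp

### The job

The small clay stem tab in the wooden drying trough is hemmed in by the glaze cup and the wooden stamp. Remember where those two stand and set both of them upright on the plywood ware board, then lay the stem tab flat on the middle of the banding wheel, and only after that put the cup and the stamp back upright in the trough, each where it stood before. Keep the cup upright all the time, and do not disturb the pinch pot or the rubber rib.

Things in the scene. Friction and masses are not known exactly. Their poses are not given: they have to be found in the camera images.
- trough: fixed wooden drying trough, open at the top, 200 (its x, lengthwise) x 86 (y) x 28 mm high, at some yaw; walls and ends 10 mm thick, inside 180 x 66 mm; floor 6 mm above the table. Origin: centre of its underside, on the table. The stem tab lies near its middle; the cup and the stamp stand about 50 mm either side along x (which at which end varies) and can be gripped across, above the walls
- cup: round glaze cup, white outside, blue glaze inside, 58 mm high, 59 mm across the rim, tapering to 44 mm at the foot, 60 g; origin at the centre of its underside, z up its axis
- stamp: upright brown wooden hand stamp, a square block 26 x 26 mm, 52 mm high with a small dark round end on top, 28 g; origin at the centre of its underside, x and y square to its faces, z up; starts nearly square to the trough
- stem_tab: small flat dark brown clay piece, leather-hard, 43 (x) x 37 (y) x 12 mm, 20 g; origin at the centre of its underside, z up; starts with x nearly along the trough, on its floor, lower than the walls and with only 14 mm beside it: can be gripped only along the trough, once cup and stamp are away
- ware_board: fixed plywood ware board on two battens, 190 (x) x 130 (y) mm, its top 19 mm above the table; the side area for the cup and the stamp; origin at the centre of its underside, on the table
- turntable: fixed banding wheel (round aluminium turntable, does not turn), head 150 mm in diameter with concentric rings, its flat top 45 mm above the table; origin on its axis, at the table
- small_pot: brown clay pinch pot, 82 x 79 x 49 mm, standing farther back; to be left alone; origin at the centre of its underside
- rubber_rib: red kidney-shaped rubber rib, 43 x 86 x 8 mm, lying flat; to be left alone; origin at the centre of its underside
Things that resemble listed ones, but are neither listed nor needed, are in the scene too. Of the things like the cup, leave any that is orange; of the rest the smaller one is meant. There is more than one size of the stamp; the job needs the smaller.

How it is judged:
By the outcome, as a careful person would: the job done as asked, in the order asked, and still so for the second after the job is handed in, with the robot touching nothing.
It also fails if it takes over 128 s, if anything falls off the work surface, if the arm or the gripper's body presses on something with over 40 N, if the wrist force passes 120 N, or if a joint passes its speed limit or range.

### The arm

A 7-joint arm with a two-finger parallel gripper is mounted at the origin on a cart in front of the work surface, level with it; the furniture and walls round the work are solid. World frame = base frame: x ahead of the robot, y to its left, z up, the work surface at z = 0. Lengths are in m, angles in rad, forces in N, time in s.
With the tool pointing down it reaches from about 0.425 to 0.925 m from the base axis. Payload 6.8 kg.
Tool frame: the origin (TCP) lies on the centre line of the jaws, within the pads' length; the fingertips stand 25 mm ahead of it and the grasp point (between the pads) lies 6 mm ahead of it (r.finger_overhang is the distance from the TCP to the fingertips, in m); z points along the fingers, y is the line along which they close (so a half turn about z gives the same grasp; the last joint's range is limited). The gripper opens to 85 mm and grips with 20 to 120 N. Pads are 22 mm wide; open, the fingers measure 114 mm over their backs; the gripper's body (76 mm by 85 mm) begins 54 mm behind the grasp point. The pads swing forward as they close: fully open they stand 13 mm farther back than shut.
Start: joints at [-1.408, 0.477, 0.022, 1.555, -0.011, 1.109, -0.083], TCP at [0.181, 0.65, 0.256] pointing down, gripper open.
Joint ranges: [-2.96, 2.96], [-0.34, 2.1], [-1.41, 1.46], [0.24, 2.44], [-1.37, 4.51], [0.17, 1.92], [-2.96, 2.96]. Speed limits (rad/s): [2.39, 2.39, 3.14, 3.14, 3.14, 3.14, 3.14].

### API

Orientations are given as a unit quaternion [w, x, y, z].
In Python, from plant import r gives the robot as it stands.
- The arm moves only by the tool play_rows, never from a script. Its argument "rows" is a list of rows, each a list of 2 entries, a list of its own where there are three numbers: the shift along the world's x, y, z in m, then the turn, a rotation vector about the world's x, y, z in rad. In form: [[[x, y, z], [wx, wy, wz]], ...]. A call has 1 to 10 rows; each row shifts and turns the commanded pose from where the row before left it; what a row does not reach is not made up. A row lasts 1/12 s, in which the tool goes at most 41.7 mm and 7.16 degrees, less where a joint would pass 70% of its speed; a pose out of reach is approached as far as the arm can. A call with a gripper value outside its range is refused whole. "hand" is the closure, from 0 (fully open) to 1 (shut), set as the call begins (left out, the last holds). The fingers move at their own pace and stop on an object; "force" is the grip in N (left out, the last holds). Time passes only in rows, so rows that do not move let the fingers close. It gives the time, the measured TCP pose, the force, the opening and the grip force at its end, in the units of the state.
- r.read_state(): the state, without advancing time (a new reading comes with each control period).
- r.grab_frame(name): name is "scene" or "top" or "wrist"; returns a dict with "image" (480x640x3 uint8, red, green, blue), "mtx" (3x3 intrinsics, pixels), "rvec" (rotation vector, rad) and "tvec" (3), from world to camera coordinates, as OpenCV has them. Camera axes: x right, y down, z forward; pixel columns grow to the right and rows downward; lengths in m; the calibration is good to about 2 mm. The wrist camera is an equidistant fisheye: a pixel r from the principal point sees the ray r / f radians off the axis. A picture is of the moment at which its call begins. There is no depth.
- r.hand_in(): hands the job in; it is judged then, once.
The state is a dict: "t": time; "joint_positions": joint angles; "qvel": joint speeds; "joint_efforts": joint torques, N m; "ee_pos": TCP position; "tool_rot": TCP orientation; "ft_force": force on the tool from outside, world axes, zero at the start; "ft_torque": the same for the moment, N m; "grip_width": opening from 0.0 (shut) to 1.0 (fully open); "gripper_force": force on a finger pad.
Only numpy, scipy, OpenCV 4.12 (cv2) and the standard library are available. Lean on these libraries where they do the work, as an engineer would, in place of code of your own. Each camera call takes 0.05 s, during which the arm holds its last target. There are 200 camera calls.

## Working session

There is one attempt and no reset: what is moved stays moved. The work goes in short steps, Python scripts to look and compute and a tool call to move; the robot and the scene stay as the last step left them, time stands still between calls to the robot, and variables do not carry over. Pictures are saved under pics/ and viewed, at most 14 in all, crops included, and the job is handed in when it is done.

Besides the shell and the picture viewer there is one more tool, called after "Call:" as name([rows], argument=value, ...), one row to a line, values as JSON. play_rows: Moves the arm, as the interface text tells. Its arguments: {"type":"object","properties":{"rows":{"type":"array","items":{"type":"array"}},"hand":{"type":"number"},"force":{"type":"number"}},"required":["rows"]}

```bash
mkdir -p pics; ls; python3 - <<'E'
from plant import r
import cv2,pickle
for n in ["scene","top"]:
    f=r.grab_frame(n); pickle.dump(f,open(f"pics/{n}0.pkl","wb"))
    cv2.imwrite(f"pics/{n}0.png",f["image"][:,:,::-1]); print(n,f["mtx"].tolist(),f["rvec"],f["tvec"])
s=r.read_state(); print(s, r.finger_overhang)
E
```

```text
pics
scene [[439.8004088874998, 0.0, 320.3951468706369], [0.0, 439.8004088874998, 241.9921709536762], [0.0, 0.0, 1.0]] [ 2.07916548 -0.95091885  0.44499038] [-0.38382037  0.2994984   0.6229327 ]
top [[489.9635907816218, 0.0, 316.7870349285997], [0.0, 489.9635907816218, 237.27629198788765], [0.0, 0.0, 1.0]] [ 2.11681962 -2.1530779   0.19323181] [-0.02329045  0.55507234  1.14469674]
{'t': 0.1, 'joint_positions': array([-1.40812263,  0.47771492,  0.02234017,  1.5563182 , -0.01146681,
        1.10931396, -0.08311532]), 'qvel': array([-0.00072303, -0.00132255,  0.00156993, -0.0041995 ,  0.00193356,
        0.00044079,  0.00117115]), 'joint_efforts': array([ 4.42312157e-03, -5.97763181e+01,  1.61369652e+00, -2.81948823e+01,
        1.28342077e-02,  5.06912096e-03,  8.63403130e-06]), 'ee_pos': array([0.18043236, 0.64993954, 0.25543908]), 'tool_rot': array([-3.68327270e-05,  1.34962650e-01,  9.90850353e-01, -8.12286930e-04]), 'ft_force': array([ 0.44465504, -0.15367335,  0.45367837]), 'ft_torque': array([-0.01341699, -0.01941052,  0.00327473]), 'gripper_force': 0.0, 'grip_width': 0.9990392325911338} 0.025
```

View pics/top0.png

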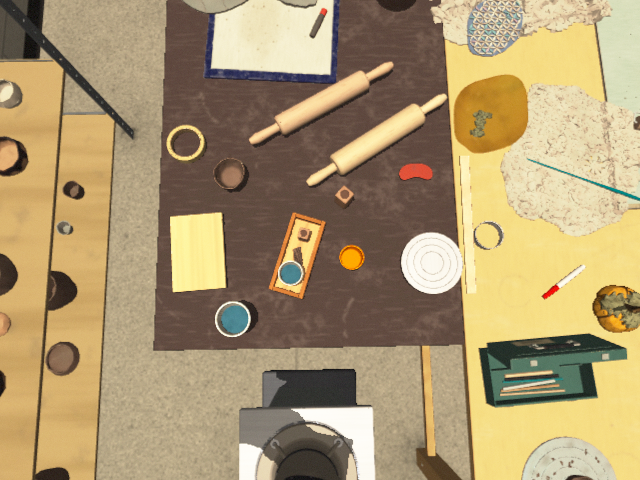

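View pics/scene0.png

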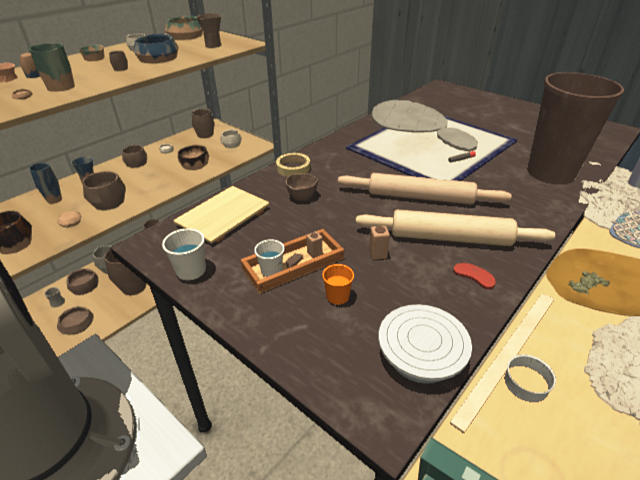

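The top view shows the trough at about (298,255), with the small cup at (291,272), the tab at (298,255) and the stamp at (304,234). The board is at (198,252), the wheel at (431,263), the pot at (229,174) and the rib at (416,172). The big cup (233,319), the orange cup (351,257) and the larger stamp (344,195) are decoys.

```bash
cat > h.py <<'E'
import numpy as np,cv2,pickle
def cam(f):
    R=cv2.Rodrigues(np.array(f["rvec"]))[0]; return R,np.array(f["tvec"]).reshape(3)
def back(f,uv,z):
    R,t=cam(f); uv=np.atleast_2d(np.array(uv,float)); K=f["mtx"]
    d=np.c_[(uv-[K[0][2],K[1][2]])/K[0][0],np.ones(len(uv))]@R; c=-R.T@t
    return c+d*((z-c[2])/d[:,2])[:,None]
def proj(f,P):
    return cv2.projectPoints(np.atleast_2d(np.array(P,float)),np.array(f["rvec"]),np.array(f["tvec"]),np.array(f["mtx"]),None)[0][:,0]
E
python3 - <<'E'
from h import *
f=pickle.load(open("pics/top0.pkl","rb"))
for n,uv,z in [("trough",(298,255),.028),("cup",(291,272),.058),("tab",(298,255),.018),("stamp",(304,234),.058),("board",(198,252),.019),("wheel",(431,263),.045),("base",(305,460),0),("orange",(351,257),.05),("bigcup",(233,319),.07)]:
    print(n,back(f,uv,z)[0].round(4))
R,t=cam(f);print("cam",-R.T@t, proj(f,[[.181,.65,.256],[0,0,0]]))
im=f["image"]
c=cv2.resize(im[205:305,255:345],None,fx=6,fy=6,interpolation=cv2.INTER_CUBIC);cv2.imwrite("pics/troughtop.png",c[:,:,::-1])
g=pickle.load(open("pics/scene0.pkl","rb"))["image"]
c=cv2.resize(g[220:295,230:360],None,fx=6,fy=6,interpolation=cv2.INTER_CUBIC);cv2.imwrite("pics/troughscene.png",c[:,:,::-1])
E
```

```text
trough [0.5146 0.0141 0.028 ]
cup [0.4699 0.0303 0.058 ]
tab [0.516  0.0144 0.018 ]
stamp [ 0.5614 -0.0019  0.058 ]
board [0.5275 0.2619 0.019 ]
wheel [ 0.4874 -0.3083  0.045 ]
base [0.0327 0.0038 0.    ]
orange [ 0.5046 -0.1144  0.05  ]
bigcup [0.3616 0.1651 0.07  ]
cam [ 0.35009292 -0.02127162  1.22309478] [[-43.56594132 420.67385588]
 [306.81804266 474.86344139]]
```

View pics/troughtop.png

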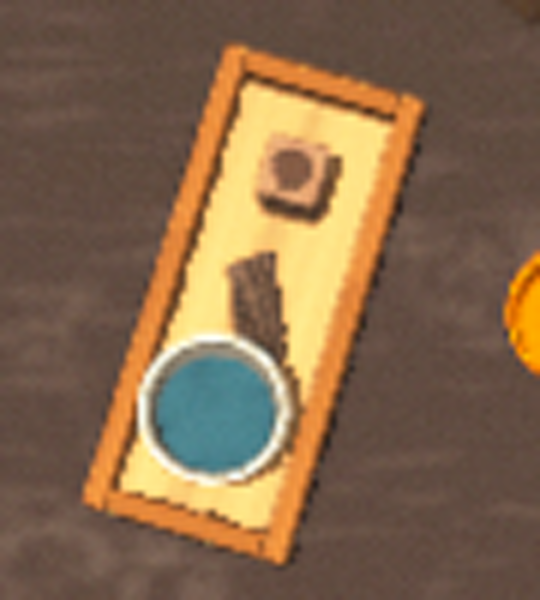

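View pics/troughscene.png

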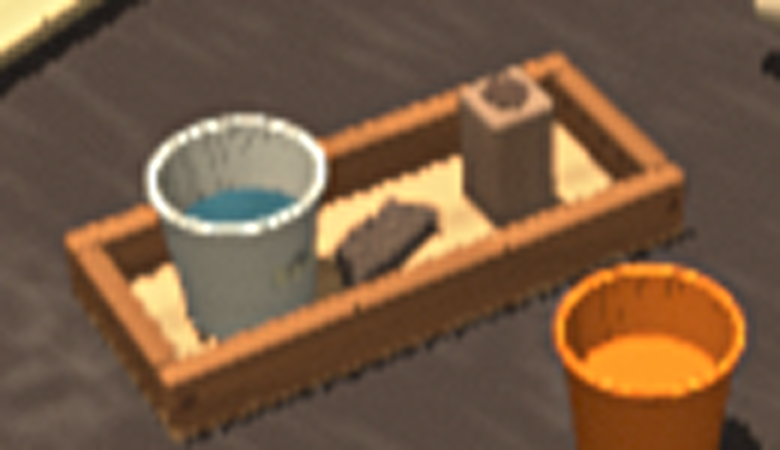

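The crops show the trough's outer corners at about (230,45), (425,100), (285,562) and (85,503), the cup rim centre at (215,410), and the stamp top near (297,170). The slanted dark tab lies between the cup and the stamp. Next I'll turn these into poses and check them against the given sizes.

```bash
python3 - <<'E'
from h import *
f=pickle.load(open("pics/top0.pkl","rb"))
c=lambda p:(np.array(p,float)+.5)/6-.5+[255,205]
C=back(f,c([(230,45),(425,100),(285,562),(85,503)]),.028)[:,:2]
print("corners",C.round(4).tolist(),"centre",C.mean(0), "sides",[np.linalg.norm(C[i]-C[(i+1)%4]).round(4) for i in range(4)])
d=(C[0]+C[1]-C[2]-C[3]); yaw=np.arctan2(d[1],d[0]);print("yaw",yaw)
o=C.mean(0); R=np.array([[np.cos(yaw),np.sin(yaw)],[-np.sin(yaw),np.cos(yaw)]])
for n,p,z in [("cup",(215,410),.064),("stamp",(296,172),.058),("tab",(257,305),.018)]:
    P=back(f,c(p),z)[0,:2];print(n,P,"in trough",R@(P-o))
hs=cv2.cvtColor(f["image"],cv2.COLOR_RGB2HSV)
m=cv2.inRange(hs,(20,40,150),(35,255,255));m[:, :160]=0;m[:,235:]=0;m[:205]=0;m[300:]=0
p=cv2.findNonZero(m);q=cv2.boxPoints(cv2.minAreaRect(p));B=back(f,q,.019)[:,:2];print("board",B.round(3).tolist(),B.mean(0),[np.linalg.norm(B[i]-B[i-1]).round(3) for i in range(4)])
m=cv2.inRange(f["image"],(190,190,190),(255,255,255));m[:, :395]=0;m[:,463:]=0;m[:225]=0;m[300:]=0
e=cv2.fitEllipse(cv2.convexHull(cv2.findNonZero(m)));print(e,back(f,e[0],.045))
E
```

```text
corners [[0.6229, 0.0256], [0.5982, -0.0551], [0.4087, 0.0053], [0.4339, 0.086]] centre [0.51594298 0.01546154] sides [np.float64(0.0844), np.float64(0.1989), np.float64(0.0845), np.float64(0.1985)]
yaw -0.3091488818694572
cup [0.46710473 0.03145034] in trough [-0.05138753  0.00037188]
stamp [ 0.56325224 -0.00168824] in trough [ 0.05028424 -0.001943  ]
tab [0.51495751 0.01582879] in trough [-1.05049055e-03  5.00174687e-05]
board [[0.623, 0.339], [0.628, 0.205], [0.436, 0.192], [0.431, 0.322]] [0.52961985 0.26477643] [np.float64(0.193), np.float64(0.134), np.float64(0.193), np.float64(0.13)]
((431.5902099609375, 262.7568359375), (59.688053131103516, 62.070674896240234), 133.2684326171875) [[ 0.48791951 -0.30973564  0.045     ]]
```

The measured trough is 199 × 84.5 mm and the board 193 × 132 mm, which agrees with the given sizes. The cup is at −51 mm and the stamp at +50 mm along the trough. Moving above the cup.

Call:
play_rows([
  [[0.0102,-0.0221,0],[0,0,-0.0039]],
  [[0.0102,-0.0221,0],[0,0,-0.0039]],
  [[0.0102,-0.0221,0],[0,0,-0.0039]],
  [[0.0102,-0.0221,0],[0,0,-0.0039]],
  [[0.0102,-0.0221,0],[0,0,-0.0039]],
  [[0.0102,-0.0221,0],[0,0,-0.0039]],
  [[0.0102,-0.0221,0],[0,0,-0.0039]],
  [[0.0102,-0.0221,0],[0,0,-0.0039]],
  [[0.0102,-0.0221,0],[0,0,-0.0039]],
  [[0.0102,-0.0221,0],[0,0,-0.0039]],
], hand=0, force=25)

```text
t: 0.93
ee_pos: [0.2828, 0.428, 0.256]
tool_rot: [-0.0, 0.154, 0.988, -0.0]
ft_force: [0.3, -0.3, -0.0]
grip_width: 0.998
gripper_force: 0.0
```

Call:
play_rows([
  [[0.0102,-0.0221,0],[0,0,0]],
  [[0.0102,-0.0221,0],[0,0,0]],
  [[0.0102,-0.0221,0],[0,0,0]],
  [[0.0102,-0.0221,0],[0,0,0]],
  [[0.0102,-0.0221,0],[0,0,0]],
  [[0.0102,-0.0221,0],[0,0,0]],
  [[0.0102,-0.0221,0],[0,0,0]],
  [[0.0102,-0.0221,0],[0,0,0]],
  [[0.0102,-0.0221,0],[0,0,0]],
  [[0.0102,-0.0221,0],[0,0,0]],
])

```text
t: 1.77
ee_pos: [0.3847, 0.2071, 0.2561]
tool_rot: [-0.0, 0.154, 0.988, -0.0]
ft_force: [-0.0, -0.0, -0.2]
grip_width: 1.0
gripper_force: 0.0
```

Call:
play_rows([
  [[0.0102,-0.0221,-0.01],[0,0,0]],
  [[0.0102,-0.0221,-0.01],[0,0,0]],
  [[0.0102,-0.0221,-0.01],[0,0,0]],
  [[0.0102,-0.0221,-0.01],[0,0,0]],
  [[0.0102,-0.0221,-0.01],[0,0,0]],
  [[0.0102,-0.0221,-0.01],[0,0,0]],
  [[0.0102,-0.0221,-0.01],[0,0,0]],
  [[0.0102,-0.0221,-0.01],[0,0,0]],
  [[0,0,0],[0,0,0]],
  [[0,0,0],[0,0,0]],
])

```text
t: 2.6
ee_pos: [0.4658, 0.0303, 0.1757]
tool_rot: [-0.001, 0.156, 0.988, -0.001]
ft_force: [-0.1, 0.5, -0.4]
grip_width: 0.999
gripper_force: 0.0
```

```bash
python3 - <<'E'
from plant import r
import cv2,pickle
f=r.grab_frame("wrist"); pickle.dump(f,open("pics/w1.pkl","wb")); cv2.imwrite("pics/w1.png",f["image"][:,:,::-1])
s=r.read_state(); print(s["t"],s["ee_pos"],s["tool_rot"],s["ft_force"],s["joint_positions"]);print(f["mtx"],f["rvec"],f["tvec"])
E
```

```text
2.65 [0.46581278 0.03150784 0.17601814] [-5.34096525e-04  1.54802768e-01  9.87945230e-01 -1.99367840e-04] [ 0.27211705  0.34490741 -0.65590523] [-0.5539909   0.25105938  0.40996831  2.13873994 -0.14147897  0.77799876
  1.20562449]
[[371.64829954   0.         320.87837049]
 [  0.         371.64829954 239.18828265]
 [  0.           0.           1.        ]] [-2.35840937 -1.71416354 -0.22792   ] [-0.17272396 -0.43074094  0.18714126]
```

View pics/w1.png

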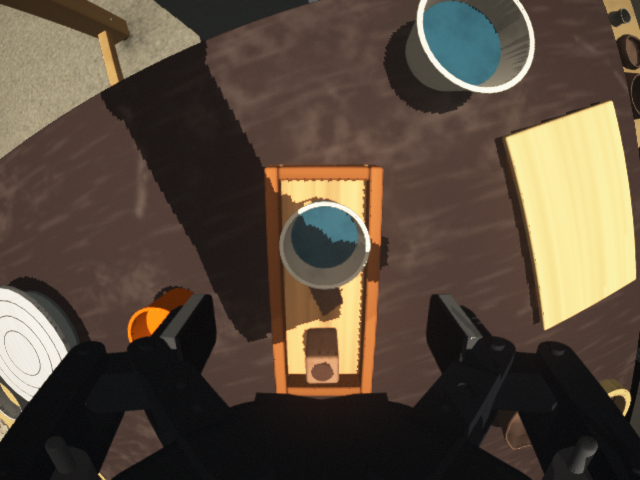

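The wrist view shows the cup rim centred near (325,245), between the fingers at columns 213 and 428. The trough lines up with the tool. Descending to grip above the walls.

Call:
play_rows([
  [[0.001,0,-0.0114],[0,0,0]],
  [[0,0,-0.0114],[0,0,0]],
  [[0,0,-0.0114],[0,0,0]],
  [[0,0,-0.0114],[0,0,0]],
  [[0,0,-0.0114],[0,0,0]],
  [[0,0,-0.0114],[0,0,0]],
  [[0,0,-0.0114],[0,0,0]],
  [[0,0,-0.0114],[0,0,0]],
  [[0,0,-0.0114],[0,0,0]],
  [[0,0,-0.0114],[0,0,0]],
])

```text
t: 3.48
ee_pos: [0.4671, 0.0334, 0.0622]
tool_rot: [0.0, 0.153, 0.988, 0.001]
ft_force: [0.3, 0.2, -1.3]
grip_width: 0.999
gripper_force: 0.0
```

Call:
play_rows([
  [[0,0,0],[0,0,0]],
  [[0,0,0],[0,0,0]],
  [[0,0,0],[0,0,0]],
  [[0,0,0],[0,0,0]],
  [[0,0,0],[0,0,0]],
  [[0,0,0],[0,0,0]],
  [[0,0,0],[0,0,0]],
  [[0,0,0],[0,0,0]],
  [[0,0,0],[0,0,0]],
  [[0,0,0],[0,0,0]],
], hand=1, force=25)

```text
t: 4.32
ee_pos: [0.4679, 0.0319, 0.063]
tool_rot: [0.001, 0.154, 0.988, 0.0]
ft_force: [0.2, 1.4, 6.5]
grip_width: 0.664
gripper_force: 27.1
```

```bash
python3 - <<'E'
from plant import r
import cv2
f=r.grab_frame("scene"); cv2.imwrite("pics/s2.png",cv2.resize(f["image"][180:310,200:380],None,fx=4,fy=4)[:,:,::-1])
s=r.read_state(); print(s["t"],s["ee_pos"],s["ft_force"],s["ft_torque"],s["grip_width"],s["gripper_force"])
E
```

```text
4.3667 [0.46786988 0.03192137 0.0629513 ] [-0.35450044  0.72608157  6.9400004 ] [0.33448344 0.0616437  0.03910367] 0.6676949944484708 27.108072584378533
```

View pics/s2.png

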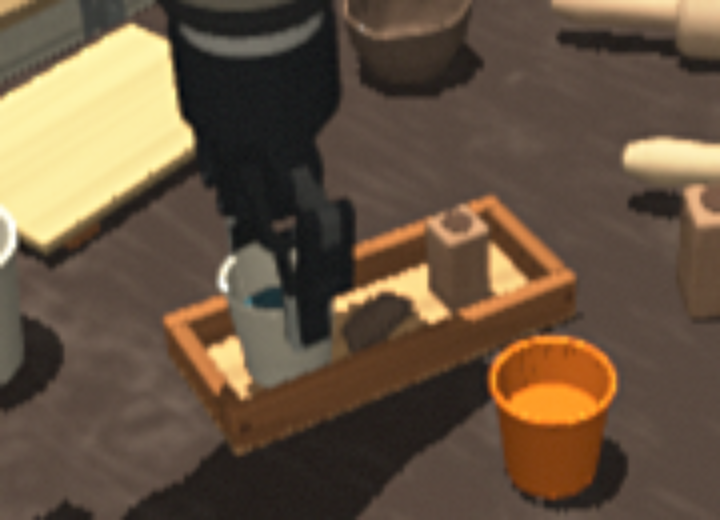

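The cup is gripped at 56 mm opening, which fits its taper. Lifting it and carrying it to the board.

Call:
play_rows([
  [[0,0,0.003],[0,0,0]],
  [[0,0,0.006],[0,0,0]],
  [[0,0,0.01],[0,0,0]],
  [[0,0,0.013],[0,0,0]],
  [[0,0,0.015],[0,0,0]],
  [[0,0,0.015],[0,0,0]],
  [[0,0,0.015],[0,0,0]],
  [[0,0,0.012],[0,0,0]],
  [[0,0,0.008],[0,0,0]],
  [[0,0,0.003],[0,0,0]],
])

```text
t: 5.2
ee_pos: [0.4677, 0.0316, 0.1639]
tool_rot: [0.001, 0.154, 0.988, 0.001]
ft_force: [-0.2, -0.1, -0.7]
grip_width: 0.668
gripper_force: 26.9
```

Call:
play_rows([
  [[0,0.005,0],[0,0,0]],
  [[0,0.01,0],[0,0,0]],
  [[0.001,0.015,0],[0,0,0]],
  [[0.001,0.018,0],[0,0,0]],
  [[0.001,0.02,0],[0,0,0]],
  [[0.001,0.02,0],[0,0,0]],
  [[0.001,0.02,0],[0,0,0]],
  [[0.001,0.02,0],[0,0,0]],
  [[0.001,0.02,0],[0,0,0]],
  [[0,0.02,0],[0,0,0]],
])

```text
t: 6.03
ee_pos: [0.4733, 0.2015, 0.1613]
tool_rot: [-0.001, 0.154, 0.988, -0.001]
ft_force: [1.2, -0.3, -1.0]
grip_width: 0.666
gripper_force: 26.9
```

Call:
play_rows([
  [[0,0.02,0],[0,0,0]],
  [[0,0.017,0],[0,0,0]],
  [[0,0.013,0],[0,0,0]],
  [[0,0.008,0],[0,0,0]],
  [[0,0.004,0],[0,0,0]],
  [[0,0,-0.01],[0,0,0]],
  [[0,0,-0.015],[0,0,0]],
  [[0,0,-0.015],[0,0,0]],
  [[0,0,-0.01],[0,0,0]],
  [[0,0,0],[0,0,0]],
])

```text
t: 6.87
ee_pos: [0.4728, 0.2597, 0.1099]
tool_rot: [-0.002, 0.155, 0.988, -0.002]
ft_force: [-0.6, -0.7, 0.5]
grip_width: 0.669
gripper_force: 26.9
```

```bash
python3 - <<'E'
from plant import r
import cv2
f=r.grab_frame("scene"); cv2.imwrite("pics/s3.png",cv2.resize(f["image"][120:310,120:380],None,fx=3,fy=3)[:,:,::-1])
s=r.read_state(); print(s["t"],s["ee_pos"],s["ft_force"],s["ft_torque"],s["grip_width"],s["gripper_force"])
E
```

```text
6.9167 [0.47351812 0.26017708 0.11104894] [ 0.46292294 -0.79412972 -0.08143232] [-0.05419197 -0.03245548 -0.01740043] 0.6663764544452575 26.929341852664948
```

View pics/s3.png

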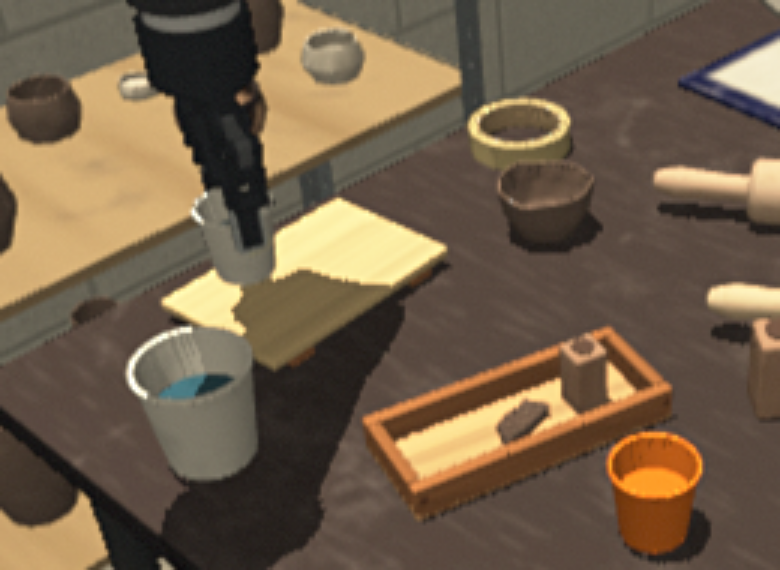

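The cup hangs upright over the board at about (235,235) in the crop. The trough now shows only the tab and the stamp. Lowering.

Call:
play_rows([
  [[0,0,-0.008],[0,0,0]],
  [[0,0,-0.008],[0,0,0]],
  [[0,0,-0.006],[0,0,0]],
  [[0,0,-0.005],[0,0,0]],
  [[0,0,-0.004],[0,0,0]],
  [[0,0,-0.002],[0,0,0]],
  [[0,0,-0.001],[0,0,0]],
  [[0,0,0],[0,0,0]],
  [[0,0,0],[0,0,0]],
])

```text
t: 7.67
ee_pos: [0.4743, 0.2617, 0.0785]
tool_rot: [0.0, 0.154, 0.988, 0.0]
ft_force: [-0.2, 0.7, -0.3]
grip_width: 0.669
gripper_force: 26.9
```

```bash
python3 - <<'E'
from plant import r
s=r.read_state(); print(s["t"],s["ee_pos"],s["ft_force"],s["ft_torque"],s["grip_width"],s["gripper_force"])
E
```

```text
7.6667 [0.47430196 0.26170985 0.07847883] [-0.24651662  0.6754928  -0.26739086] [-0.01761496 -0.00301168  0.02110891] 0.6688962849847317 26.931815310381353
```

Continuing down in small steps until contact.

Call:
play_rows([
  [[0,0,-0.0012],[0,0,0]],
  [[0,0,-0.0012],[0,0,0]],
  [[0,0,0],[0,0,0]],
  [[0,0,0],[0,0,0]],
])

```text
t: 8.0
ee_pos: [0.4743, 0.2618, 0.0761]
tool_rot: [0.0, 0.154, 0.988, 0.0]
ft_force: [-0.1, 0.7, 0.9]
grip_width: 0.667
gripper_force: 27.0
```

Call:
play_rows([
  [[0,0,0],[0,0,0]],
  [[0,0,0],[0,0,0]],
  [[0,0,0],[0,0,0]],
  [[0,0,0],[0,0,0]],
  [[0,0,0],[0,0,0]],
  [[0,0,0],[0,0,0]],
  [[0,0,0],[0,0,0]],
  [[0,0,0],[0,0,0]],
], hand=0)

```text
t: 8.67
ee_pos: [0.4742, 0.2616, 0.0759]
tool_rot: [-0.0, 0.154, 0.988, 0.0]
ft_force: [-0.6, -0.2, -0.7]
grip_width: 0.998
gripper_force: 0.0
```

Call:
play_rows([
  [[0,0,0.008],[0,0,0]],
  [[0,0,0.015],[0,0,0]],
  [[0,0,0.015],[0,0,0]],
  [[0,0,0.015],[0,0,0]],
  [[0,0,0.015],[0,0,0]],
  [[0,0,0.012],[0,0,0]],
  [[0,-0.02,0],[0,0,0]],
  [[0,-0.02,0],[0,0,0]],
  [[0.01,-0.024,0],[0,0,0]],
  [[0.01,-0.024,0],[0,0,0]],
])

```text
t: 9.5
ee_pos: [0.494, 0.1732, 0.1567]
tool_rot: [0.0, 0.154, 0.988, 0.0]
ft_force: [0.8, -0.3, 0.2]
grip_width: 1.003
gripper_force: 0.0
```

Call:
play_rows([
  [[0.01,-0.024,0],[0,0,0]],
  [[0.01,-0.024,0],[0,0,0]],
  [[0.01,-0.024,0],[0,0,0]],
  [[0.01,-0.024,0],[0,0,0]],
  [[0.01,-0.024,0],[0,0,0]],
  [[0.01,-0.024,0],[0,0,0]],
  [[0.009,-0.024,0],[0,0,0]],
  [[0,-0.007,0],[0,0,0]],
  [[0,0,0],[0,0,0]],
  [[0,0,0],[0,0,0]],
])

```text
t: 10.33
ee_pos: [0.5629, -0.001, 0.1561]
tool_rot: [-0.0, 0.155, 0.988, 0.0]
ft_force: [-0.4, 0.4, -0.8]
grip_width: 1.001
gripper_force: 0.0
```

```bash
python3 - <<'E'
from plant import r
import cv2,pickle
f=r.grab_frame("wrist"); pickle.dump(f,open("pics/w4.pkl","wb")); cv2.imwrite("pics/w4.png",f["image"][:,:,::-1])
g=r.grab_frame("scene"); pickle.dump(g,open("pics/s4.pkl","wb"))
s=r.read_state(); print(s["t"],s["ee_pos"],s["tool_rot"],s["ft_force"])
E
```

```text
10.4333 [5.62823123e-01 4.60775755e-04 1.55965403e-01] [-2.47363050e-04  1.53231169e-01  9.88190223e-01  4.80656739e-04] [ 0.67616361 -0.217054   -0.65908936]
```

View pics/w4.png

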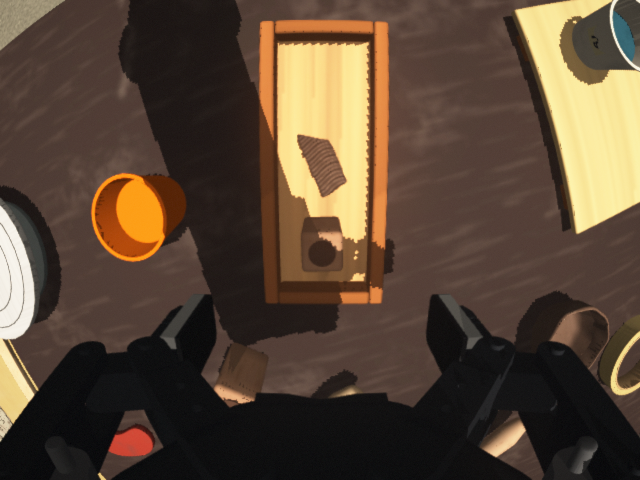

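The cup stands upright on the board at (610,30). The stamp is between the fingers, square to the trough, with its top centred near (322,250). The tab is now fully visible, with corners at about (298,136), (322,139), (346,182) and (325,196).

```bash
cat >> h.py <<'E'
def fback(f,uv,z):
    R,t=cam(f); uv=np.atleast_2d(np.array(uv,float)); K=f["mtx"]
    p=(uv-[K[0][2],K[1][2]])/K[0][0]; th=np.linalg.norm(p,axis=1)[:,None]
    d=np.c_[p/th*np.sin(th),np.cos(th)]@R; c=-R.T@t
    return c+d*((z-c[2])/d[:,2])[:,None]
o=np.array([.516,.0155]); yaw=-.309
Rt=np.array([[np.cos(yaw),np.sin(yaw)],[-np.sin(yaw),np.cos(yaw)]])
E
python3 - <<'E'
from h import *
f=pickle.load(open("pics/w4.pkl","rb"))
P=fback(f,[(304,217),(341,218),(342,270),(302,270)],.058)[:,:2]; print("stamp",P,P.mean(0),(P-o)@Rt.T)
C=fback(f,[(263,22),(387,22),(381,302),(266,302)],.028)[:,:2];print("trough",C.mean(0),(C-o)@Rt.T)
hs=cv2.cvtColor(f["image"],cv2.COLOR_RGB2HSV)
m=cv2.inRange(f["image"],(0,0,0),(125,105,95)); k=np.zeros_like(m);k[125:205,285:360]=1;m*=k
n,l,st,cn=cv2.connectedComponentsWithStats(m);i=1+st[1:,4].argmax();print(st[i])
h=cv2.approxPolyDP(cv2.convexHull(np.argwhere(l==i)[:,::-1].astype(np.int32)),2,True)[:,0]
T=fback(f,h,.018)[:,:2];print(h.tolist(),((T-o)@Rt.T).round(4).tolist(),T.mean(0))
q=cv2.minAreaRect(((T-o)@Rt.T*1000).astype(np.float32));print(q)
c=fback(f,[cn[i]],.014)[0,:2];print("centroid",c,Rt@(c-o))
cv2.imwrite("pics/tab.png",cv2.resize(f["image"][115:215,275:375],None,fx=6,fy=6,interpolation=cv2.INTER_CUBIC)[:,:,::-1])
E
```

```text
stamp [[ 0.53891168 -0.00349375]
 [ 0.54623556  0.01728042]
 [ 0.57787326  0.0082575 ]
 [ 0.57027453 -0.01533217]] [0.55832376 0.001678  ] [[ 0.02760266 -0.01112659]
 [ 0.02826211  0.01089092]
 [ 0.06114532  0.01191656]
 [ 0.06108024 -0.01286668]]
trough [0.51511758 0.01720203] [[-0.10001188 -0.03918172]
 [-0.100175    0.04321741]
 [ 0.09751698  0.04290263]
 [ 0.097237   -0.04152602]]
[298 136  27  21 184]
[[324, 141], [304, 156], [298, 136]] [[-0.0171, 0.0011], [-0.0068, -0.0126], [-0.0207, -0.0166]] [0.49900468 0.0111319 ]
((-17.35186767578125, -9.755548477172852), (13.486932754516602, 17.138179779052734), 36.85139846801758)
centroid [0.49863115 0.00999729] [-0.01487282 -0.01052406]
```

View pics/tab.png

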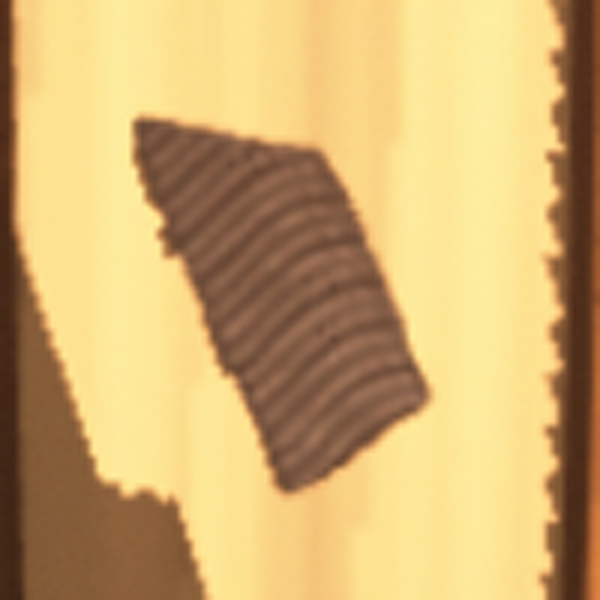

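The stamp sits under the tool, so I'll descend and grip it. The tab is a slanted piece. Its upper edge in the picture, opposite its lower-left corner, gives a near-flush grip about 8° off the trough axis.

Call:
play_rows([
  [[0,0,-0.01],[0,0,0]],
  [[0,0,-0.012],[0,0,0]],
  [[0,0,-0.012],[0,0,0]],
  [[0,0,-0.012],[0,0,0]],
  [[0,0,-0.012],[0,0,0]],
  [[0,0,-0.012],[0,0,0]],
  [[0,0,-0.012],[0,0,0]],
  [[0,0,-0.008],[0,0,0]],
  [[0,0,-0.005],[0,0,0]],
  [[0,0,0],[0,0,0]],
])

```text
t: 11.27
ee_pos: [0.5625, -0.0015, 0.0596]
tool_rot: [-0.001, 0.154, 0.988, -0.0]
ft_force: [0.5, 0.3, -0.6]
grip_width: 1.0
gripper_force: 0.0
```

Call:
play_rows([
  [[0,0,0],[0,0,0]],
  [[0,0,0],[0,0,0]],
  [[0,0,0],[0,0,0]],
  [[0,0,0],[0,0,0]],
  [[0,0,0],[0,0,0]],
  [[0,0,0],[0,0,0]],
  [[0,0,0],[0,0,0]],
  [[0,0,0],[0,0,0]],
  [[0,0,0],[0,0,0]],
  [[0,0,0],[0,0,0]],
], hand=1, force=25)

```text
t: 12.1
ee_pos: [0.5635, -0.0013, 0.0614]
tool_rot: [0.0, 0.154, 0.988, 0.0]
ft_force: [-1.6, 1.0, 6.2]
grip_width: 0.296
gripper_force: 29.7
```

```bash
python3 - <<'E'
from plant import r
from h import *
s=r.read_state(); print(s["t"],s["ee_pos"],s["tool_rot"],s["ft_force"],s["ft_torque"],s["grip_width"],s["gripper_force"])
f=pickle.load(open("pics/w4.pkl","rb"))
c=lambda p:(np.array(p,float)+.5)/6-.5+[275,115]
T=fback(f,c([(137,120),(320,152),(430,398),(290,492),(281,318)]),.018)[:,:2]
print(T.round(4).tolist()); print(((T-o)@Rt.T).round(4).tolist())
a=T[1]-T[0]; print("AB len",np.linalg.norm(a),"normal angle",np.degrees(np.arctan2(a[1],a[0]))-90)
E
```

```text
12.1 [ 0.5634805  -0.00130982  0.06140904] [3.11435200e-04 1.54286916e-01 9.88026017e-01 2.02411321e-04] [-1.55892663  1.0236801   6.19293901] [-0.04520129  0.25174827  0.00636374] 0.29604487732771617 29.65283453464508
[[0.4902, 0.0059], [0.5002, 0.0246], [0.531, 0.028], [0.5366, 0.0093], [0.517, 0.0145]]
[[-0.0217, -0.017], [-0.0178, 0.0038], [0.0105, 0.0165], [0.0215, 0.0003], [0.0013, -0.0007]]
AB len 0.021121382206790322 normal angle -28.11448759542855
```

The stamp is gripped at 25 mm opening. Moving it to the board.

Call:
play_rows([
  [[0,0,0.003],[0,0,0]],
  [[0,0,0.006],[0,0,0]],
  [[0,0,0.01],[0,0,0]],
  [[0,0,0.013],[0,0,0]],
  [[0,0,0.015],[0,0,0]],
  [[0,0,0.015],[0,0,0]],
  [[0,0,0.015],[0,0,0]],
  [[0,0,0.012],[0,0,0]],
  [[0,0,0.008],[0,0,0]],
  [[0,0,0.003],[0,0,0]],
])

```text
t: 12.93
ee_pos: [0.5638, -0.0014, 0.1626]
tool_rot: [0.001, 0.154, 0.988, 0.0]
ft_force: [0.5, -0.1, -0.2]
grip_width: 0.296
gripper_force: 28.9
```

Call:
play_rows([
  [[0.001,0.008,0],[0,0,0]],
  [[0.002,0.015,0],[0,0,0]],
  [[0.002,0.02,0],[0,0,0]],
  [[0.002,0.022,0],[0,0,0]],
  [[0.002,0.022,0],[0,0,0]],
  [[0.002,0.022,0],[0,0,0]],
  [[0.002,0.022,0],[0,0,0]],
  [[0.002,0.022,0],[0,0,0]],
  [[0.002,0.022,0],[0,0,0]],
  [[0.002,0.022,0],[0,0,0]],
])

```text
t: 13.77
ee_pos: [0.5813, 0.1974, 0.1597]
tool_rot: [-0.001, 0.154, 0.988, -0.0]
ft_force: [-0.6, -0.4, 0.2]
grip_width: 0.296
gripper_force: 28.9
```

Call:
play_rows([
  [[0.002,0.022,0],[0,0,0]],
  [[0.002,0.02,0],[0,0,0]],
  [[0.002,0.015,0],[0,0,0]],
  [[0.001,0.008,0],[0,0,0]],
  [[0,0.004,0],[0,0,0]],
  [[0,0,-0.012],[0,0,0]],
  [[0,0,-0.015],[0,0,0]],
  [[0,0,-0.015],[0,0,0]],
  [[0,0,-0.013],[0,0,0]],
  [[0,0,-0.01],[0,0,0]],
])

```text
t: 14.6
ee_pos: [0.5886, 0.2627, 0.0939]
tool_rot: [-0.001, 0.155, 0.988, -0.001]
ft_force: [-0.4, -0.0, -0.1]
grip_width: 0.301
gripper_force: 28.9
```

Call:
play_rows([
  [[0,0,-0.008],[0,0,0]],
  [[0,0,-0.006],[0,0,0]],
  [[0,0,-0.003],[0,0,0]],
  [[0,0,0],[0,0,0]],
  [[0,0,0],[0,0,0]],
  [[0,0,0],[0,0,0]],
])

```text
t: 15.1
ee_pos: [0.5896, 0.2648, 0.0796]
tool_rot: [0.0, 0.154, 0.988, 0.0]
ft_force: [-0.1, -0.6, -0.1]
grip_width: 0.298
gripper_force: 28.9
```

Call:
play_rows([
  [[0,0,-0.002],[0,0,0]],
  [[0,0,-0.0015],[0,0,0]],
  [[0,0,-0.001],[0,0,0]],
  [[0,0,0],[0,0,0]],
  [[0,0,0],[0,0,0]],
])

```text
t: 15.52
ee_pos: [0.5892, 0.2647, 0.0745]
tool_rot: [0.0, 0.154, 0.988, 0.0]
ft_force: [-0.3, 0.0, 0.9]
grip_width: 0.299
gripper_force: 28.9
```

Call:
play_rows([
  [[0,0,0],[0,0,0]],
  [[0,0,0],[0,0,0]],
  [[0,0,0],[0,0,0]],
  [[0,0,0],[0,0,0]],
  [[0,0,0],[0,0,0]],
  [[0,0,0],[0,0,0]],
  [[0,0,0],[0,0,0]],
  [[0,0,0],[0,0,0]],
  [[0,0,0],[0,0,0]],
  [[0,0,0],[0,0,0]],
], hand=0)

```text
t: 16.35
ee_pos: [0.5892, 0.2646, 0.0744]
tool_rot: [-0.0, 0.154, 0.988, 0.0]
ft_force: [-0.0, 0.2, -1.2]
grip_width: 0.998
gripper_force: 0.0
```

Call:
play_rows([
  [[0,0,0.008],[0,0,0]],
  [[0,0,0.018],[0,0,0]],
  [[0,0,0.02],[0,0,0]],
  [[0,0,0.02],[0,0,0]],
  [[0,0,0.02],[0,0,0]],
  [[0,0,0.01],[0,0,0]],
  [[-0.005,-0.0179,0],[0,0,0.1]],
  [[-0.005,-0.0179,0],[0,0,0.1]],
  [[-0.005,-0.0179,0],[0,0,0.1]],
  [[-0.005,-0.0179,0],[0,0,0.1]],
])

```text
t: 17.18
ee_pos: [0.5687, 0.1922, 0.1705]
tool_rot: [0.0, -0.048, 0.999, -0.0]
ft_force: [0.9, -0.2, 0.8]
grip_width: 1.002
gripper_force: 0.0
```

Call:
play_rows([
  [[-0.005,-0.0179,0],[0,0,0.1]],
  [[-0.005,-0.0179,0],[0,0,0.1]],
  [[-0.005,-0.0179,0],[0,0,0.1]],
  [[-0.005,-0.0179,0],[0,0,0.1]],
  [[-0.005,-0.0179,0],[0,0,0.1]],
  [[-0.005,-0.0179,0],[0,0,0.1]],
  [[-0.005,-0.0179,0],[0,0,0.1]],
  [[-0.005,-0.0179,0],[0,0,0.1]],
  [[-0.005,-0.0179,0],[0,0,0.1]],
  [[-0.0073,-0.0179,0],[0,0,0.1]],
])

```text
t: 18.02
ee_pos: [0.5168, 0.0131, 0.1705]
tool_rot: [0.0, -0.521, 0.854, -0.0]
ft_force: [0.8, -1.0, -0.2]
grip_width: 1.001
gripper_force: 0.0
```

Call:
play_rows([
  [[0,0,-0.01],[0,0,0.03]],
  [[0,0,-0.01],[0,0,0]],
  [[0,0,-0.01],[0,0,0]],
  [[0,0,0],[0,0,0]],
  [[0,0,0],[0,0,0]],
  [[0,0,0],[0,0,0]],
], hand=0.4)

```text
t: 18.52
ee_pos: [0.517, 0.0147, 0.1403]
tool_rot: [-0.0, -0.532, 0.847, 0.0]
ft_force: [-0.8, -0.2, 1.0]
grip_width: 0.602
gripper_force: 0.0
```

```bash
python3 - <<'E'
from plant import r
import cv2,pickle
f=r.grab_frame("wrist"); pickle.dump(f,open("pics/w5.pkl","wb")); cv2.imwrite("pics/w5.png",f["image"][:,:,::-1])
s=r.read_state(); print(s["t"],s["ee_pos"],s["tool_rot"],s["ft_force"],s["grip_width"],s["joint_positions"])
E
```

```text
18.5667 [0.5172432  0.01462843 0.14060312] [ 1.78346367e-04 -5.31508296e-01  8.47053065e-01 -6.20043089e-05] [ 0.65588544  0.07784819 -0.34887565] 0.6006868663697097 [-0.20377024  0.36949862  0.06681358  2.03788857 -0.03601506  0.73490336
  2.57681838]
```

View pics/w5.png

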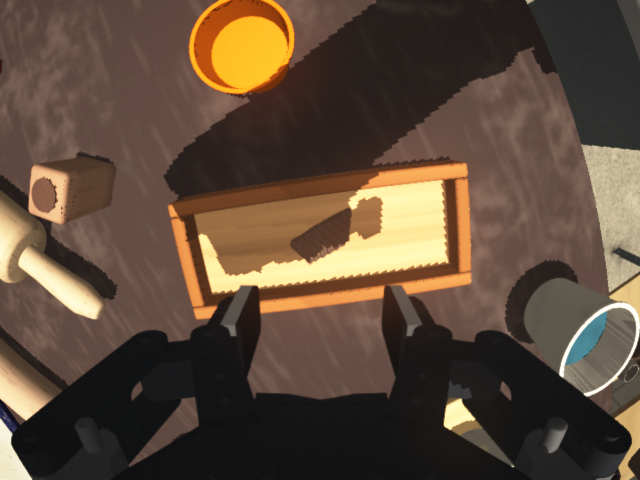

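The tab is centred between the fingers: its columns run 291–352 and the fingers' midpoint is 321. Descending inside the trough, watching the force.

Call:
play_rows([
  [[0,0,-0.01],[0,0,0]],
  [[0,0,-0.012],[0,0,0]],
  [[0,0,-0.012],[0,0,0]],
  [[0,0,-0.012],[0,0,0]],
  [[0,0,-0.012],[0,0,0]],
  [[0,0,-0.012],[0,0,0]],
  [[0,0,-0.012],[0,0,0]],
  [[0,0,-0.012],[0,0,0]],
  [[0,0,-0.006],[0,0,0]],
  [[0,0,0],[0,0,0]],
])

```text
t: 19.4
ee_pos: [0.5159, 0.0141, 0.039]
tool_rot: [-0.001, -0.531, 0.847, 0.001]
ft_force: [-0.5, 1.1, -0.3]
grip_width: 0.601
gripper_force: 0.0
```

Call:
play_rows([
  [[0,0,-0.001],[0,0,0]],
  [[0,0,-0.001],[0,0,0]],
  [[0,0,0],[0,0,0]],
])

```text
t: 19.65
ee_pos: [0.5173, 0.0141, 0.0389]
tool_rot: [0.0, -0.531, 0.847, -0.0]
ft_force: [-0.3, 0.2, -0.1]
grip_width: 0.602
gripper_force: 0.0
```

Call:
play_rows([
  [[0,0,-0.001],[0,0,0]],
  [[0,0,-0.001],[0,0,0]],
  [[0,0,0],[0,0,0]],
])

```text
t: 19.9
ee_pos: [0.5169, 0.014, 0.0365]
tool_rot: [0.0, -0.531, 0.847, -0.0]
ft_force: [0.3, -0.3, 0.2]
grip_width: 0.601
gripper_force: 0.0
```

Call:
play_rows([
  [[0,0,-0.001],[0,0,0]],
  [[0,0,-0.001],[0,0,0]],
  [[0,0,0],[0,0,0]],
])

```text
t: 20.15
ee_pos: [0.5167, 0.014, 0.0342]
tool_rot: [-0.0, -0.531, 0.847, 0.0]
ft_force: [-0.3, 0.8, -0.2]
grip_width: 0.603
gripper_force: 0.0
```

Call:
play_rows([
  [[0,0,-0.001],[0,0,0]],
  [[0,0,-0.001],[0,0,0]],
  [[0,0,0],[0,0,0]],
])

```text
t: 20.4
ee_pos: [0.5167, 0.014, 0.0322]
tool_rot: [-0.0, -0.531, 0.847, 0.0]
ft_force: [-0.1, 0.1, -0.7]
grip_width: 0.597
gripper_force: 0.0
```

Call:
play_rows([
  [[0,0,0.0015],[0,0,0]],
  [[0,0,0],[0,0,0]],
  [[0,0,0],[0,0,0]],
  [[0,0,0],[0,0,0]],
  [[0,0,0],[0,0,0]],
  [[0,0,0],[0,0,0]],
  [[0,0,0],[0,0,0]],
  [[0,0,0],[0,0,0]],
  [[0,0,0],[0,0,0]],
  [[0,0,0],[0,0,0]],
], hand=1, force=25)

```text
t: 21.23
ee_pos: [0.5169, 0.014, 0.0339]
tool_rot: [0.0, -0.531, 0.847, -0.0]
ft_force: [-0.0, -0.5, 0.7]
grip_width: 0.458
gripper_force: 25.2
```

Call:
play_rows([
  [[0,0,0.002],[0,0,0]],
  [[0,0,0.004],[0,0,0]],
  [[0,0,0.006],[0,0,0]],
  [[0,0,0.008],[0,0,0]],
  [[0,0,0.008],[0,0,0]],
  [[0,0,0.008],[0,0,0]],
  [[0,0,0.006],[0,0,0]],
  [[0,0,0.004],[0,0,0]],
  [[0,0,0],[0,0,0]],
  [[0,0,0],[0,0,0]],
])

```text
t: 22.07
ee_pos: [0.517, 0.0141, 0.0802]
tool_rot: [0.0, -0.531, 0.847, -0.0]
ft_force: [0.4, -0.3, -0.7]
grip_width: 0.456
gripper_force: 25.1
```

```bash
python3 - <<'E'
from plant import r
import cv2,pickle
f=r.grab_frame("wrist"); pickle.dump(f,open("pics/w6.pkl","wb")); cv2.imwrite("pics/w6.png",f["image"][:,:,::-1])
s=r.read_state(); print(s["t"],s["ee_pos"],s["tool_rot"],s["ft_force"],s["grip_width"],s["gripper_force"])
E
```

```text
22.1167 [0.51672804 0.01401954 0.07984327] [-7.17310864e-05 -5.31268021e-01  8.47203802e-01  4.53969118e-05] [-0.49477471  0.94651149 -0.27730684] 0.45387001562633517 25.084595700122918
```

View pics/w6.png

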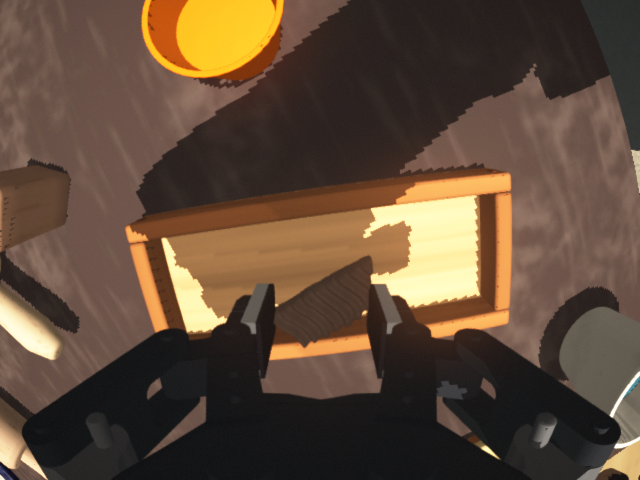

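The tab is gripped at 38.6 mm and has lifted clear of the floor; it shows between the pads at (322,300). Carrying it over the orange cup to the wheel.

Call:
play_rows([
  [[0,0,0.006],[0,0,0]],
  [[0,0,0.014],[0,0,0]],
  [[0,0,0.02],[0,0,0]],
  [[0,0,0.02],[0,0,0]],
  [[0,0,0.01],[0,0,0]],
  [[0,0,0],[0,0,0]],
  [[-0.001,-0.008,0],[0,0,0]],
  [[-0.001,-0.014,0],[0,0,0]],
  [[-0.002,-0.02,0],[0,0,0]],
  [[-0.002,-0.02,0],[0,0,0]],
])

```text
t: 22.95
ee_pos: [0.5097, -0.0488, 0.1484]
tool_rot: [-0.001, -0.532, 0.847, 0.001]
ft_force: [-0.6, -0.1, 0.0]
grip_width: 0.456
gripper_force: 25.1
```

Call:
play_rows([
  [[-0.002,-0.022,0],[0,0,0]],
  [[-0.002,-0.022,0],[0,0,0]],
  [[-0.002,-0.022,0],[0,0,0]],
  [[-0.002,-0.022,0],[0,0,0]],
  [[-0.002,-0.022,0],[0,0,0]],
  [[-0.002,-0.022,0],[0,0,0]],
  [[-0.002,-0.022,0],[0,0,0]],
  [[-0.002,-0.022,0],[0,0,0]],
  [[-0.002,-0.022,0],[0,0,0]],
  [[-0.002,-0.022,0],[0,0,0]],
])

```text
t: 23.78
ee_pos: [0.4893, -0.2691, 0.1482]
tool_rot: [-0.001, -0.531, 0.847, 0.001]
ft_force: [0.7, 0.3, 0.1]
grip_width: 0.452
gripper_force: 25.1
```

Call:
play_rows([
  [[-0.002,-0.02,0],[0,0,0]],
  [[-0.001,-0.014,0],[0,0,0]],
  [[-0.0005,-0.007,0],[0,0,0]],
  [[0,0,-0.01],[0,0,0]],
  [[0,0,-0.014],[0,0,0]],
  [[0,0,-0.014],[0,0,0]],
  [[0,0,-0.012],[0,0,0]],
  [[0,0,-0.01],[0,0,0]],
  [[0,0,0],[0,0,0]],
  [[0,0,0],[0,0,0]],
])

```text
t: 24.62
ee_pos: [0.487, -0.3083, 0.089]
tool_rot: [-0.0, -0.532, 0.847, 0.001]
ft_force: [0.1, -0.1, -0.0]
grip_width: 0.457
gripper_force: 25.1
```

```bash
python3 - <<'E'
from plant import r
import cv2,pickle
f=r.grab_frame("scene"); cv2.imwrite("pics/s7.png",cv2.resize(f["image"][240:400,330:530],None,fx=3,fy=3)[:,:,::-1])
s=r.read_state(); print(s["t"],s["ee_pos"],s["tool_rot"],s["ft_force"],s["grip_width"],s["gripper_force"])
E
```

```text
24.6667 [ 0.48751437 -0.30865112  0.08976732] [-3.42310907e-05 -5.31499605e-01  8.47058521e-01  1.74696053e-04] [-0.55381246 -0.86631789 -1.12603408] 0.4516252584934405 25.148663950712944
```

View pics/s7.png

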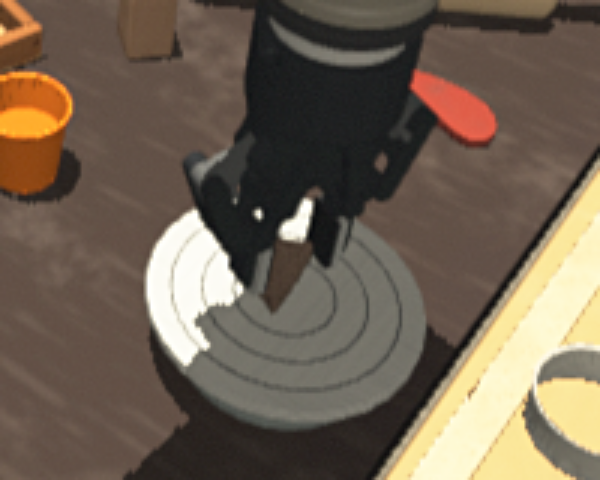

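The tab is held just above the wheel near its centre, at about (285,275). It looks a little steep here, so I'll check for tilt numerically from the last wrist frame.

```bash
python3 - <<'E'
from h import *
from plant import r
f=pickle.load(open("pics/w6.pkl","rb"))
for z in (.058,.064,.052):
  print(z,((fback(f,[(276,310),(370,258),(374,288),(305,347)],z)[:,:2]-o)@Rt.T).round(4).tolist())
g=r.grab_frame("scene");pickle.dump(g,open("pics/s7.pkl","wb"))
T=np.array([[0.4902,0.0059],[0.5002,0.0246],[0.531,0.028],[0.5366,0.0093]])+[.4875-.5169,-.3087-.014]
for z in (.074,.062): print((3*(proj(g,np.c_[T,[z]*4])-[330,240])).round().tolist())
E
```

```text
0.058 [[0.0197, -0.0009], [-0.0217, -0.0183], [-0.022, -0.0051], [0.0105, 0.0188]]
0.064 [[0.0185, -0.0038], [-0.0211, -0.0204], [-0.0215, -0.0078], [0.0097, 0.0151]]
0.052 [[0.0209, 0.0019], [-0.0222, -0.0163], [-0.0226, -0.0025], [0.0113, 0.0224]]
[[275.0, 298.0], [254.0, 268.0], [279.0, 231.0], [315.0, 243.0]]
[[272.0, 313.0], [251.0, 283.0], [276.0, 246.0], [311.0, 257.0]]
```

The corners match the original outline at the expected height, so the tab is flat. Lowering it onto the wheel.

Call:
play_rows([
  [[0,0,-0.005],[0,0,0]],
  [[0,0,-0.005],[0,0,0]],
  [[0,0,-0.003],[0,0,0]],
  [[0,0,-0.002],[0,0,0]],
  [[0,0,0],[0,0,0]],
  [[0,0,0],[0,0,0]],
])

```text
t: 25.22
ee_pos: [0.4873, -0.309, 0.0748]
tool_rot: [-0.0, -0.531, 0.847, 0.0]
ft_force: [-1.3, 0.3, -0.9]
grip_width: 0.454
gripper_force: 25.2
```

Call:
play_rows([
  [[0,0,-0.001],[0,0,0]],
  [[0,0,-0.0005],[0,0,0]],
  [[0,0,0],[0,0,0]],
])

```text
t: 25.47
ee_pos: [0.4874, -0.309, 0.0734]
tool_rot: [0.0, -0.531, 0.847, -0.0]
ft_force: [0.4, 0.5, -0.1]
grip_width: 0.455
gripper_force: 25.2
```

Call:
play_rows([
  [[0,0,-0.0007],[0,0,0]],
  [[0,0,0],[0,0,0]],
  [[0,0,0],[0,0,0]],
])

```text
t: 25.72
ee_pos: [0.4875, -0.309, 0.0729]
tool_rot: [0.0, -0.531, 0.847, -0.0]
ft_force: [-0.9, 0.7, 2.9]
grip_width: 0.454
gripper_force: 25.5
```

Call:
play_rows([
  [[0,0,0],[0,0,0]],
  [[0,0,0],[0,0,0]],
  [[0,0,0],[0,0,0]],
  [[0,0,0],[0,0,0]],
  [[0,0,0],[0,0,0]],
  [[0,0,0],[0,0,0]],
  [[0,0,0],[0,0,0]],
  [[0,0,0],[0,0,0]],
], hand=0.3)

```text
t: 26.38
ee_pos: [0.4874, -0.309, 0.0727]
tool_rot: [-0.0, -0.531, 0.847, -0.0]
ft_force: [0.1, 0.7, -0.8]
grip_width: 0.698
gripper_force: 0.0
```

Call:
play_rows([
  [[0,0,0.01],[0,0,0]],
  [[0,0,0.015],[0,0,0]],
  [[0,0,0.02],[0,0,0]],
  [[0,0,0.02],[0,0,0]],
  [[0,0,0.02],[0,0,0]],
  [[0,0,0.01],[0,0,0]],
  [[0,0,0],[0,0,0]],
  [[0,0,0],[0,0,0]],
])

```text
t: 27.05
ee_pos: [0.4873, -0.3092, 0.168]
tool_rot: [0.0, -0.531, 0.847, -0.0]
ft_force: [-0.2, 0.3, -0.6]
grip_width: 0.7
gripper_force: 0.0
```

```bash
python3 - <<'E'
from plant import r
from h import *
f=r.grab_frame("wrist"); cv2.imwrite("pics/w8.png",f["image"][:,:,::-1]); pickle.dump(f,open("pics/w8.pkl","wb"))
g=r.grab_frame("top"); pickle.dump(g,open("pics/t8.pkl","wb"))
s=r.read_state(); print(s["t"],s["ee_pos"])
E
```

```text
27.15 [ 0.4865454  -0.30870784  0.16657437]
```

View pics/w8.png

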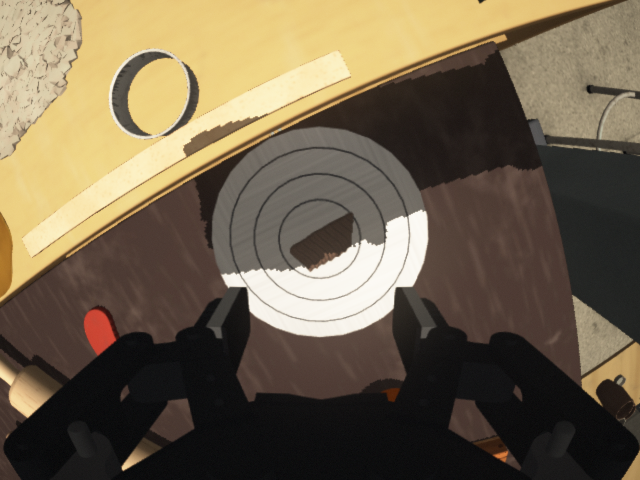

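The tab lies flat within the innermost ring of the wheel, at about (322,240). Now returning for the cup with the turn undone.

Call:
play_rows([
  [[0,0.01,0],[0,0,-0.1]],
  [[0,0.015,0],[0,0,-0.1]],
  [[0,0.02,0],[0,0,-0.1]],
  [[0,0.021,0],[0,0,-0.1]],
  [[0,0.021,0],[0,0,-0.1]],
  [[0,0.021,0],[0,0,-0.1]],
  [[0,0.021,0],[0,0,-0.1]],
  [[0,0.021,0],[0,0,-0.1]],
  [[0,0.021,0],[0,0,-0.1]],
  [[0,0.021,0],[0,0,-0.1]],
], hand=0)

```text
t: 27.98
ee_pos: [0.4864, -0.1158, 0.1665]
tool_rot: [-0.001, -0.058, 0.998, 0.0]
ft_force: [0.6, 0.8, 0.4]
grip_width: 0.997
gripper_force: 0.0
```

Call:
play_rows([
  [[0,0.021,0],[0,0,-0.1]],
  [[0,0.021,0],[0,0,-0.1]],
  [[0,0.021,0],[0,0,-0.1]],
  [[0,0.021,0],[0,0,-0.1]],
  [[0,0.021,0],[0,0,-0.03]],
  [[0,0.021,0],[0,0,0]],
  [[0,0.021,0],[0,0,0]],
  [[0,0.021,0],[0,0,0]],
  [[0,0.021,0],[0,0,0]],
  [[0,0.021,0],[0,0,0]],
])

```text
t: 28.82
ee_pos: [0.4864, 0.0939, 0.1665]
tool_rot: [-0.001, 0.154, 0.988, -0.0]
ft_force: [-0.7, -0.5, -0.1]
grip_width: 1.0
gripper_force: 0.0
```

Call:
play_rows([
  [[-0.001,0.021,0],[0,0,0]],
  [[-0.002,0.021,0],[0,0,0]],
  [[-0.002,0.021,0],[0,0,0]],
  [[-0.002,0.021,0],[0,0,0]],
  [[-0.002,0.021,0],[0,0,0]],
  [[-0.002,0.021,0],[0,0,0]],
  [[-0.002,0.021,0],[0,0,0]],
  [[0,0.015,0],[0,0,0]],
  [[0,0.007,0],[0,0,0]],
  [[0,0,0],[0,0,0]],
])

```text
t: 29.65
ee_pos: [0.4735, 0.2636, 0.1668]
tool_rot: [-0.001, 0.153, 0.988, -0.0]
ft_force: [-0.5, -0.5, -0.4]
grip_width: 0.997
gripper_force: 0.0
```

Call:
play_rows([
  [[0,0,0],[0,0,0]],
  [[0,0,0],[0,0,0]],
])

```text
t: 29.82
ee_pos: [0.4744, 0.2604, 0.1671]
tool_rot: [-0.0, 0.155, 0.988, -0.001]
ft_force: [0.6, -0.0, 0.6]
grip_width: 1.003
gripper_force: 0.0
```

Call:
play_rows([
  [[0,0,-0.01],[0,0,0]],
  [[0,0,-0.012],[0,0,0]],
  [[0,0,-0.012],[0,0,0]],
  [[0,0,-0.012],[0,0,0]],
  [[0,0,-0.012],[0,0,0]],
  [[0,0,-0.011],[0,0,0]],
  [[0,0,-0.01],[0,0,0]],
  [[0,0,-0.008],[0,0,0]],
  [[0,0,-0.004],[0,0,0]],
  [[0,0,0],[0,0,0]],
])

```text
t: 30.65
ee_pos: [0.4739, 0.2618, 0.0756]
tool_rot: [-0.001, 0.154, 0.988, -0.001]
ft_force: [0.9, -0.5, 0.2]
grip_width: 0.997
gripper_force: 0.0
```

Call:
play_rows([
  [[0,0,0],[0,0,0]],
  [[0,0,0],[0,0,0]],
  [[0,0,0],[0,0,0]],
  [[0,0,0],[0,0,0]],
  [[0,0,0],[0,0,0]],
  [[0,0,0],[0,0,0]],
  [[0,0,0],[0,0,0]],
  [[0,0,0],[0,0,0]],
  [[0,0,0],[0,0,0]],
  [[0,0,0],[0,0,0]],
], hand=1, force=25)

```text
t: 31.48
ee_pos: [0.4749, 0.2623, 0.0775]
tool_rot: [0.001, 0.154, 0.988, 0.0]
ft_force: [-0.1, -1.0, 7.3]
grip_width: 0.668
gripper_force: 26.3
```

Call:
play_rows([
  [[0,0,0.003],[0,0,0]],
  [[0,0,0.006],[0,0,0]],
  [[0,0,0.01],[0,0,0]],
  [[0,0,0.014],[0,0,0]],
  [[0,0,0.016],[0,0,0]],
  [[0,0,0.016],[0,0,0]],
  [[0,0,0.012],[0,0,0]],
  [[0,0,0.006],[0,0,0]],
  [[0,0,0.003],[0,0,0]],
  [[0,0,0],[0,0,0]],
])

```text
t: 32.32
ee_pos: [0.4745, 0.2621, 0.1632]
tool_rot: [0.0, 0.154, 0.988, 0.0]
ft_force: [0.8, 0.7, -0.5]
grip_width: 0.668
gripper_force: 26.8
```

```bash
python3 - <<'E'
from plant import r
a=[r.read_state() for _ in range(1)][0]; print(a["ee_pos"],a["tool_rot"],a["grip_width"])
E
```

```text
[0.47451875 0.26205786 0.16323753] [3.65242755e-04 1.54324083e-01 9.88020186e-01 2.36408958e-04] 0.6680861789141346
```

Call:
play_rows([
  [[0,-0.005,0],[0,0,0]],
  [[0,-0.01,0],[0,0,0]],
  [[-0.001,-0.015,0],[0,0,0]],
  [[-0.001,-0.018,0],[0,0,0]],
  [[-0.001,-0.02,0],[0,0,0]],
  [[-0.001,-0.02,0],[0,0,0]],
  [[-0.001,-0.02,0],[0,0,0]],
  [[-0.001,-0.02,0],[0,0,0]],
  [[-0.0007,-0.02,0],[0,0,0]],
  [[0,-0.02,0],[0,0,0]],
])

```text
t: 33.15
ee_pos: [0.4667, 0.0918, 0.1619]
tool_rot: [-0.001, 0.155, 0.988, -0.001]
ft_force: [0.8, -0.1, -0.8]
grip_width: 0.662
gripper_force: 26.8
```

Call:
play_rows([
  [[0,-0.02,0],[0,0,0]],
  [[0,-0.018,0],[0,0,0]],
  [[0,-0.013,0],[0,0,0]],
  [[0,-0.008,0],[0,0,0]],
  [[0,-0.0034,0],[0,0,0]],
  [[0,0,0],[0,0,0]],
  [[0,0,-0.01],[0,0,0]],
  [[0,0,-0.015],[0,0,0]],
  [[0,0,-0.015],[0,0,0]],
  [[0,0,-0.01],[0,0,0]],
])

```text
t: 33.98
ee_pos: [0.4669, 0.0327, 0.111]
tool_rot: [-0.001, 0.153, 0.988, 0.0]
ft_force: [-0.5, 0.7, -0.1]
grip_width: 0.668
gripper_force: 26.8
```

Call:
play_rows([
  [[0,0,-0.01],[0,0,0]],
  [[0,0,-0.01],[0,0,0]],
  [[0,0,-0.01],[0,0,0]],
  [[0,0,-0.007],[0,0,0]],
  [[0,0,-0.005],[0,0,0]],
  [[0,0,-0.003],[0,0,0]],
  [[0,0,0],[0,0,0]],
  [[0,0,0],[0,0,0]],
])

```text
t: 34.65
ee_pos: [0.4678, 0.0316, 0.0678]
tool_rot: [0.0, 0.154, 0.988, 0.0]
ft_force: [-0.0, -0.5, 0.6]
grip_width: 0.672
gripper_force: 26.8
```

Call:
play_rows([
  [[0,0,-0.001],[0,0,0]],
  [[0,0,-0.001],[0,0,0]],
  [[0,0,0],[0,0,0]],
  [[0,0,0],[0,0,0]],
])

```text
t: 34.98
ee_pos: [0.4677, 0.0316, 0.0659]
tool_rot: [0.0, 0.154, 0.988, 0.0]
ft_force: [-0.8, 0.3, 0.7]
grip_width: 0.671
gripper_force: 26.8
```

Call:
play_rows([
  [[0,0,-0.001],[0,0,0]],
  [[0,0,-0.0005],[0,0,0]],
  [[0,0,0],[0,0,0]],
  [[0,0,0],[0,0,0]],
])

```text
t: 35.32
ee_pos: [0.4681, 0.0315, 0.0646]
tool_rot: [0.0, 0.154, 0.988, 0.0]
ft_force: [-0.8, -1.0, 5.0]
grip_width: 0.668
gripper_force: 27.2
```

The cup has touched down. Releasing it and going for the stamp.

Call:
play_rows([
  [[0,0,0],[0,0,0]],
  [[0,0,0],[0,0,0]],
  [[0,0,0],[0,0,0]],
  [[0,0,0],[0,0,0]],
  [[0,0,0],[0,0,0]],
  [[0,0,0],[0,0,0]],
  [[0,0,0],[0,0,0]],
  [[0,0,0],[0,0,0]],
], hand=0)

```text
t: 35.98
ee_pos: [0.4676, 0.0316, 0.0642]
tool_rot: [-0.0, 0.154, 0.988, 0.0]
ft_force: [0.1, 1.6, 0.0]
grip_width: 0.996
gripper_force: 0.0
```

Call:
play_rows([
  [[0,0,0.008],[0,0,0]],
  [[0,0,0.016],[0,0,0]],
  [[0,0,0.02],[0,0,0]],
  [[0,0,0.02],[0,0,0]],
  [[0,0,0.02],[0,0,0]],
  [[0,0,0.012],[0,0,0]],
  [[0.006,0.012,0],[0,0,0]],
  [[0.01,0.02,0],[0,0,0]],
  [[0.01,0.02,0],[0,0,0]],
  [[0.01,0.02,0],[0,0,0]],
])

```text
t: 36.82
ee_pos: [0.5041, 0.1042, 0.1611]
tool_rot: [0.0, 0.155, 0.988, 0.0]
ft_force: [0.1, -0.5, 0.6]
grip_width: 1.002
gripper_force: 0.0
```

Call:
play_rows([
  [[0.01,0.02,0],[0,0,0]],
  [[0.01,0.02,0],[0,0,0]],
  [[0.01,0.02,0],[0,0,0]],
  [[0.01,0.02,0],[0,0,0]],
  [[0.01,0.02,0],[0,0,0]],
  [[0.01,0.02,0],[0,0,0]],
  [[0.01,0.02,0],[0,0,0]],
  [[0.01,0.015,0],[0,0,0]],
  [[0.005,0.006,0],[0,0,0]],
  [[0,0,0],[0,0,0]],
])

```text
t: 37.65
ee_pos: [0.589, 0.2663, 0.1606]
tool_rot: [0.0, 0.153, 0.988, 0.001]
ft_force: [0.4, -0.4, 0.1]
grip_width: 1.004
gripper_force: 0.0
```

Call:
play_rows([
  [[0,0,0],[0,0,0]],
  [[0,0,0],[0,0,0]],
])

```text
t: 37.82
ee_pos: [0.5883, 0.2629, 0.1601]
tool_rot: [-0.0, 0.155, 0.988, -0.001]
ft_force: [-0.0, -0.4, -0.1]
grip_width: 0.999
gripper_force: 0.0
```

```bash
python3 - <<'E'
from plant import r
from h import *
a=r.read_state(); print(a["ee_pos"],a["tool_rot"])
g=r.grab_frame("top"); f=pickle.load(open("pics/top0.pkl","rb"))
for F in (f,g):
    im=F["image"]; m=cv2.inRange(cv2.cvtColor(im,cv2.COLOR_RGB2HSV),(90,90,40),(110,255,255)); k=np.zeros_like(m);k[250:295,270:325]=1
    p=cv2.findNonZero(m*k); e=cv2.fitEllipse(cv2.convexHull(p)); print(len(p),e[0],e[1],back(F,e[0],.04)[0])
E
```

```text
[0.58830181 0.26293893 0.16013551] [-2.21907895e-04  1.54908021e-01  9.87928642e-01 -6.74497073e-04]
273 (290.4521179199219, 273.58221435546875) (18.375152587890625, 18.657869338989258) [0.46791238 0.03246971 0.04      ]
258 (291.4689025878906, 273.2292785644531) (17.79949188232422, 17.927833557128906) [0.46872649 0.03000385 0.04      ]
```

The cup is back within about 2 mm of where it stood. Gripping the stamp.

Call:
play_rows([
  [[0,0,-0.01],[0,0,0]],
  [[0,0,-0.012],[0,0,0]],
  [[0,0,-0.012],[0,0,0]],
  [[0,0,-0.012],[0,0,0]],
  [[0,0,-0.012],[0,0,0]],
  [[0,0,-0.011],[0,0,0]],
  [[0,0,-0.008],[0,0,0]],
  [[0,0,-0.006],[0,0,0]],
  [[0,0,-0.003],[0,0,0]],
  [[0,0,0],[0,0,0]],
])

```text
t: 38.7
ee_pos: [0.5884, 0.2645, 0.0735]
tool_rot: [-0.0, 0.154, 0.988, -0.0]
ft_force: [-0.3, -0.0, 0.3]
grip_width: 0.997
gripper_force: 0.0
```

Call:
play_rows([
  [[0,0,0],[0,0,0]],
  [[0,0,0],[0,0,0]],
  [[0,0,0],[0,0,0]],
  [[0,0,0],[0,0,0]],
  [[0,0,0],[0,0,0]],
  [[0,0,0],[0,0,0]],
  [[0,0,0],[0,0,0]],
  [[0,0,0],[0,0,0]],
  [[0,0,0],[0,0,0]],
  [[0,0,0],[0,0,0]],
], hand=1, force=25)

```text
t: 39.53
ee_pos: [0.5889, 0.2648, 0.0747]
tool_rot: [0.0, 0.154, 0.988, 0.0]
ft_force: [-0.8, -0.6, 6.1]
grip_width: 0.301
gripper_force: 29.6
```

Call:
play_rows([
  [[0,0,0.003],[0,0,0]],
  [[0,0,0.006],[0,0,0]],
  [[0,0,0.01],[0,0,0]],
  [[0,0,0.014],[0,0,0]],
  [[0,0,0.016],[0,0,0]],
  [[0,0,0.016],[0,0,0]],
  [[0,0,0.012],[0,0,0]],
  [[0,0,0.006],[0,0,0]],
  [[0,0,0.003],[0,0,0]],
  [[0,0,0],[0,0,0]],
])

```text
t: 40.37
ee_pos: [0.5889, 0.2647, 0.161]
tool_rot: [0.0, 0.154, 0.988, 0.0]
ft_force: [-1.3, -0.2, -0.4]
grip_width: 0.3
gripper_force: 28.9
```

```bash
python3 - <<'E'
from plant import r
a=r.read_state(); print(a["ee_pos"],a["tool_rot"],a["grip_width"])
E
```

```text
[0.58890489 0.264712   0.16099184] [4.77273270e-04 1.54298295e-01 9.88024148e-01 3.03281734e-04] 0.3002658718329138
```

Call:
play_rows([
  [[-0.001,-0.008,0],[0,0,0]],
  [[-0.002,-0.015,0],[0,0,0]],
  [[-0.002,-0.02,0],[0,0,0]],
  [[-0.002,-0.022,0],[0,0,0]],
  [[-0.002,-0.022,0],[0,0,0]],
  [[-0.002,-0.022,0],[0,0,0]],
  [[-0.002,-0.022,0],[0,0,0]],
  [[-0.002,-0.022,0],[0,0,0]],
  [[-0.002,-0.022,0],[0,0,0]],
  [[-0.002,-0.022,0],[0,0,0]],
])

```text
t: 41.2
ee_pos: [0.5684, 0.0646, 0.1593]
tool_rot: [-0.001, 0.155, 0.988, -0.001]
ft_force: [0.2, -0.2, -0.1]
grip_width: 0.296
gripper_force: 28.9
```

Call:
play_rows([
  [[-0.002,-0.022,0],[0,0,0]],
  [[-0.002,-0.02,0],[0,0,0]],
  [[-0.002,-0.015,0],[0,0,0]],
  [[-0.0003,-0.008,0],[0,0,0]],
  [[0,-0.004,0],[0,0,0]],
  [[0,0,0],[0,0,0]],
  [[0,0,-0.01],[0,0,0]],
  [[0,0,-0.015],[0,0,0]],
  [[0,0,-0.015],[0,0,0]],
  [[0,0,-0.01],[0,0,0]],
])

```text
t: 42.03
ee_pos: [0.5626, 0.0001, 0.1083]
tool_rot: [-0.001, 0.153, 0.988, 0.0]
ft_force: [0.3, 0.6, -0.2]
grip_width: 0.295
gripper_force: 28.9
```

Call:
play_rows([
  [[0,0,-0.01],[0,0,0]],
  [[0,0,-0.01],[0,0,0]],
  [[0,0,-0.01],[0,0,0]],
  [[0,0,-0.007],[0,0,0]],
  [[0,0,-0.005],[0,0,0]],
  [[0,0,-0.003],[0,0,0]],
  [[0,0,0],[0,0,0]],
  [[0,0,0],[0,0,0]],
])

```text
t: 42.7
ee_pos: [0.5636, -0.0014, 0.0654]
tool_rot: [0.0, 0.154, 0.988, 0.0]
ft_force: [-0.2, -0.1, -0.4]
grip_width: 0.295
gripper_force: 28.9
```

Call:
play_rows([
  [[0,0,-0.001],[0,0,0]],
  [[0,0,-0.0005],[0,0,0]],
  [[0,0,0],[0,0,0]],
  [[0,0,0],[0,0,0]],
])

```text
t: 43.03
ee_pos: [0.5635, -0.0014, 0.0639]
tool_rot: [0.0, 0.154, 0.988, 0.0]
ft_force: [-0.3, 1.2, -0.7]
grip_width: 0.299
gripper_force: 28.9
```

Call:
play_rows([
  [[0,0,-0.001],[0,0,0]],
  [[0,0,-0.001],[0,0,0]],
  [[0,0,0],[0,0,0]],
  [[0,0,0],[0,0,0]],
])

```text
t: 43.37
ee_pos: [0.5634, -0.0014, 0.0617]
tool_rot: [-0.0, 0.154, 0.988, 0.0]
ft_force: [0.4, 0.1, 0.7]
grip_width: 0.294
gripper_force: 28.9
```

Call:
play_rows([
  [[0,0,-0.0003],[0,0,0]],
  [[0,0,0],[0,0,0]],
  [[0,0,0],[0,0,0]],
])

```text
t: 43.62
ee_pos: [0.5634, -0.0014, 0.0616]
tool_rot: [0.0, 0.154, 0.988, -0.0]
ft_force: [-1.2, 0.6, 3.7]
grip_width: 0.3
gripper_force: 29.3
```

Contact. Releasing, lifting away and taking a last look.

Call:
play_rows([
  [[0,0,0],[0,0,0]],
  [[0,0,0],[0,0,0]],
  [[0,0,0],[0,0,0]],
  [[0,0,0],[0,0,0]],
  [[0,0,0],[0,0,0]],
  [[0,0,0],[0,0,0]],
  [[0,0,0],[0,0,0]],
  [[0,0,0],[0,0,0]],
  [[0,0,0],[0,0,0]],
  [[0,0,0],[0,0,0]],
], hand=0)

```text
t: 44.45
ee_pos: [0.5633, -0.0014, 0.0614]
tool_rot: [-0.0, 0.154, 0.988, -0.0]
ft_force: [-0.2, 0.2, -0.6]
grip_width: 0.997
gripper_force: 0.0
```

Call:
play_rows([
  [[0,0,0.008],[0,0,0]],
  [[0,0,0.016],[0,0,0]],
  [[0,0,0.02],[0,0,0]],
  [[0,0,0.025],[0,0,0]],
  [[0,0,0.025],[0,0,0]],
  [[0,0,0.025],[0,0,0]],
  [[0,0.02,0.025],[0,0,0]],
  [[0,0.03,0.025],[0,0,0]],
  [[0,0.03,0.015],[0,0,0]],
  [[0,0.03,0],[0,0,0]],
])

```text
t: 45.28
ee_pos: [0.5652, 0.1102, 0.2503]
tool_rot: [0.003, 0.155, 0.988, 0.001]
ft_force: [0.9, 0.7, -0.8]
grip_width: 0.999
gripper_force: 0.0
```

Call:
play_rows([
  [[0,0.03,0],[0,0,0]],
  [[0,0.03,0],[0,0,0]],
  [[0,0.03,0],[0,0,0]],
  [[0,0.02,0],[0,0,0]],
  [[0,0,0],[0,0,0]],
  [[0,0,0],[0,0,0]],
  [[0,0,0],[0,0,0]],
])

```text
t: 45.87
ee_pos: [0.5634, 0.2176, 0.2456]
tool_rot: [0.0, 0.155, 0.988, -0.0]
ft_force: [0.3, -1.1, -0.3]
grip_width: 1.003
gripper_force: 0.0
```

```bash
python3 - <<'E'
from plant import r
from h import *
g=r.grab_frame("top")["image"]; s=r.grab_frame("scene")["image"]
a=cv2.resize(g[160:320,255:475],(550,400)); b=cv2.resize(s[200:400,210:485],(800,582))
b=cv2.resize(b,(550,400)); f=pickle.load(open("pics/top0.pkl","rb"))["image"]
c=np.vstack([np.hstack([a[:, :],b])]); c=cv2.resize(c,(800,291))
d=np.hstack([cv2.resize(x[205:305,255:345],(270,300)) for x in (f,g)]); d=np.pad(d,((0,0),(0,260),(0,0)))
cv2.imwrite("pics/end.png",np.vstack([c,d])[:,:,::-1]); a=r.read_state();print(a["t"],a["ee_pos"],a["ft_force"])
E
```

```text
45.9667 [0.56370432 0.21686241 0.24552466] [ 0.61654009 -0.52391099 -0.70330696]
```

View pics/end.png

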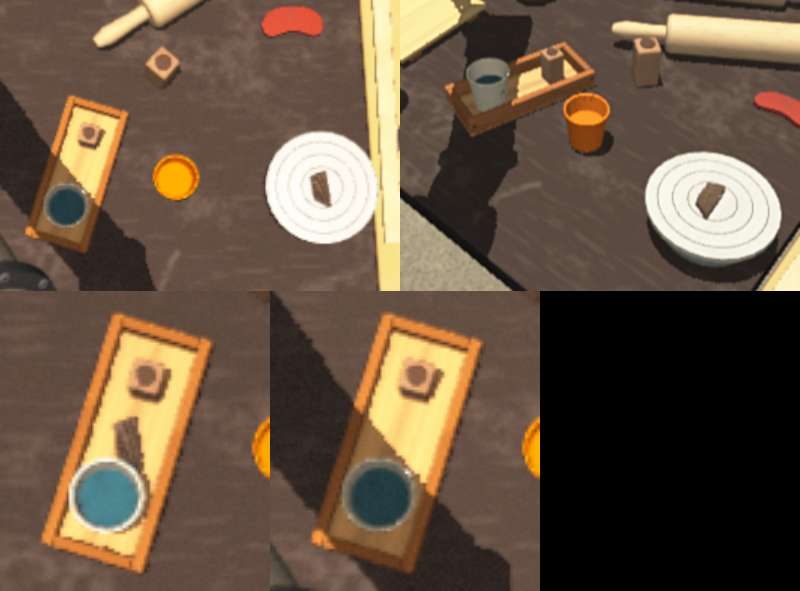

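The before and after crops match. The cup stands at (107,495) and then (378,495), and the stamp at (147,380) and then (418,378), each in its original place. The tab is flat in the centre ring of the wheel at (320,188).

```bash
python3 -c "
from plant import r
print(r.hand_in())"
```

```text
the job is handed in; nothing more can be done
None
```

The job is handed in at about 46 s: the stem tab lies flat on the middle of the banding wheel, and the cup and the stamp stand upright in the trough where they stood before.

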